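# Cover the ultrasonic lens cleaner and start it

### The job

Set the loose steel cover on the ultrasonic cleaning tank so that it sits fully home, level and square on the rim; lower it on, do not drop it. With the cover on and let go, start the generator by pressing its keys fully down one at a time, letting each spring back: first the long bar key, then the square key, then the large round key. Never press the small round stud key, press no key while the tank is open, and leave the bottle, pliers pot, tissue box and lens tray where they stand.

Things in the scene. Friction and masses are not known exactly. Their poses are not given: they have to be found in the camera images.
- tank: Fixed open rectangular ultrasonic tank, steel tub with a cream skirt, 170 mm (its x) by 130 mm (its y), 90 mm high, walls 10 mm thick, so the mouth is 150 by 110 mm; a lens basket lies low inside. An upright steel splash plate 5 mm thick crosses the tank's +x end, inner face 88 mm from the centre, top 50 mm above the rim. Origin: centre of its underside on the bench; z up.
- tank_rim (a point): Centre of the tank's mouth, at rim height (90 mm above the tank's origin); axes as the tank's. With the cover seated, the cover's origin is 12 mm below this point (78 mm above the tank's origin) and its long side lies along the tank's long side, either way round.
- cover: Loose steel cover, 0.25 to 0.5 kg, starts lip down on the bench. Plate 164 mm (its x) by 124 mm (y), 5 mm thick; below it a rounded rubber lip 142 by 102 mm, 12 mm deep, drops inside the tank's mouth with 4 mm to spare all round. Origin: centre of the lip's underside; the plate's underside is 12 mm and its top 17 mm above it.
- cover_handle (a point): Centre of the cover's black bar handle: bar 84 mm along the cover's x, 16 mm wide (y), 16 mm high, on two thin posts; this point is 42 mm above the cover's origin, and there is a 17 mm gap between the plate and the bar's underside.
- generator: Fixed square cream box, 150 by 150 mm, 60 mm high, with four spring keys standing 18 mm above its flat top, on a square of 56 mm pitch (28 mm either way from the centre). Steel grab rails run along both y sides, 69 mm from the centre, 36 mm above the top. White caps, black surrounds; which key stands in which corner changes from start to start. Origin: centre of its underside; z up.
- key_bar (a joint): Long bar key, cap 18 mm (generator's x) by 50 mm (y): press first. Joint value: 0 up, grows to 0.008 m fully down, springs back when let go; about 1.5 N starts it and 5 N holds it fully down; it counts as pressed beyond 0.005 m.
- key_bar_top (a point): Centre of the top face of that key, 78 mm above the bench when the key is up; axes as the generator's.
- key_square (a joint): Square key, cap 32 by 32 mm: press second. Joint value: 0 up, grows to 0.008 m fully down, springs back when let go; about 1.5 N starts it and 5 N holds it fully down; it counts as pressed beyond 0.005 m.
- key_square_top (a point): Centre of the top face of that key, 78 mm above the bench when the key is up; axes as the generator's.
- key_round (a joint): Large round key, cap 36 mm across: press third. Joint value: 0 up, grows to 0.008 m fully down, springs back when let go; about 1.5 N starts it and 5 N holds it fully down; it counts as pressed beyond 0.005 m.
- key_round_top (a point): Centre of the top face of that key, 78 mm above the bench when the key is up; axes as the generator's.
- key_stud (a joint): Small round stud key, cap 16 mm across: never press. Joint value: 0 up, grows to 0.008 m fully down, springs back when let go; about 1.5 N starts it and 5 N holds it fully down; it counts as pressed beyond 0.005 m.
- key_stud_top (a point): Centre of the top face of that key, 78 mm above the bench when the key is up; axes as the generator's.
- bottle: Loose clear plastic bottle with white cap, 54 mm across, 160 mm tall, standing close behind the tank's splash plate. Bystander. Origin: centre of its underside.
- pliers_pot: Loose dark steel pot, 72 mm across, 85 mm high, with plier handles standing up to 140 mm; it stands close to the generator on the robot's side. Bystander. Origin: centre of its underside.
- tissue_box: Loose white tissue box, 230 mm (x) by 115 mm (y), 75 mm high, lying on the left of the work. Bystander. Origin: centre of its underside.
- lens_tray: Loose ivory tray with a divider, 120 mm (x) by 190 mm (y), 35 mm high, just beyond the cover. Bystander. Origin: centre of its underside.
Not all that is in view belongs to the job. What is shaped like the tank but purple, red or yellow is not meant.

How it is judged:
By the outcome, as a careful person would: the job done as asked, in the order asked, and still so for the second after the job is handed in, with the robot touching nothing.
It also fails if it takes over 61 s, if anything falls off the work surface, if the arm or the gripper's body presses on something with over 40 N, if the wrist force passes 120 N, or if a joint passes its speed limit or range.

### The arm

A 7-joint arm with a two-finger parallel gripper is mounted at the origin on the work surface. World frame = base frame: x ahead of the robot, y to its left, z up, the work surface at z = 0. Lengths are in m, angles in degrees, forces in N, time in s.
With the tool pointing down it reaches from about 0.4 to 0.85 m from the base axis. Payload 4.4 kg.
Tool frame: the origin (TCP) lies midway between the tips of the shut fingers; the grasp point (between the pads) lies 19 mm behind it; z points along the fingers, y is the line along which they close (so a half turn about z gives the same grasp; the last joint's range is limited). The gripper opens to 94 mm and grips with 3 to 60 N. Pads are 16 mm wide; open, the fingers measure 119 mm over their backs; the gripper's body (75 mm by 177 mm) begins 78 mm behind the grasp point.
Start: joints at [62.407, 36.005, 2.206, 86.941, -1.547, 57.084, -1.146], TCP at [0.263, -0.595, 0.205] pointing down, gripper open.
Joint ranges: [-175.42, 175.42], [-21.48, 121.26], [-71.46, 75.88], [10.55, 141.38], [-63.04, 243.04], [13.31, 113.54], [-168.57, 168.57]. Speed limits (degrees/s): [147.25, 147.25, 180, 180, 180, 180, 180].

### API

Orientations are given as a 3x3 rotation matrix whose columns are the frame's x, y, z axes.
In Python, from workcell import robot, get_image gives the robot as it stands. Calls block until the motion is done:
- robot.move_to(position, orientation): joint-space move of the TCP to a pose.
- robot.move_straight(position, orientation=None, speed=0.15): straight line of the TCP; orientation=None keeps the orientation; speed is the mean speed in m/s.
- robot.set_joints(angles): joint-space move.
- robot.release() and robot.grasp(): open the fingers fully, or close them until they stop; the grip force is fixed at half the most.
- robot.dwell(seconds).
- robot.inverse_kinematics(position, orientation): joint angles nearest the present ones, or None.
- robot.get_state(): the state.
- get_image(name): name is "side" or "top" or "wrist"; returns a dict with "color" (420x560x3 uint8, red, green, blue), "intrinsics" (3x3 intrinsics, pixels), "extrinsics" (4x4, takes a point from camera to world coordinates); the wrist camera has in their place "mount" (4x4, takes a point from camera to tool coordinates, whose origin is the TCP and whose axes are the flange's). Camera axes: x right, y down, z forward; pixel columns grow to the right and rows downward; lengths in m; the calibration is good to about 2 mm. The wrist camera is an equidistant fisheye: a pixel r from the principal point sees the ray r / f radians off the axis. A picture is of the moment at which its call begins: read the wrist's pose just before it. There is no depth.
A pose or a line that the arm cannot do raises robot.IKError and nothing moves.
- robot.close_job(): hands the job in; it is judged then, once.
The state is a dict: "t": time; "joint_pos": joint angles; "joint_vel": joint speeds; "tau": joint torques, N m; "position": TCP position; "orientation": TCP orientation; "contact_force": force on the tool from outside, world axes, zero at the start; "torque": the same for the moment, N m; "opening": opening from 0.0 (shut) to 1.0 (fully open); "gripper_force": force on a finger pad.
Only numpy, scipy, OpenCV 4.12 (cv2) and the standard library are available. Lean on these libraries where they do the work, as an engineer would, in place of code of your own. Each camera call takes 0.05 s, during which the arm holds its last target. There are 200 camera calls.

## Working session

There is one attempt and no reset: what is moved stays moved. The work goes in short steps, each a Python script; the robot and the scene stay as the last script left them, time stands still between calls to the robot, and variables do not carry over. Pictures are saved under pics/ and viewed, at most 10 in all, crops included, and the job is handed in when it is done.

```bash
mkdir -p pics; ls
python3 - <<'E'
from workcell import robot, get_image
import cv2,numpy as np
for n in ("top","side"):
    g=get_image(n); cv2.imwrite(f"pics/{n}0.png",g["color"][:,:,::-1]); np.savez(f"{n}0.npz",**g)
    print(n,g["intrinsics"].round(2).tolist(),g["extrinsics"].round(4).tolist())
s=robot.get_state(); print(s["t"],s["orientation"],s["contact_force"])
E
```

```text
pics
top [[492.34, 0.0, 276.83], [0.0, 492.34, 210.68], [0.0, 0.0, 1.0]] [[0.0007, -0.9989, 0.0465, 0.4431], [-0.9999, 0.0001, 0.0172, -0.0226], [-0.0172, -0.0465, -0.9988, 1.7457], [0.0, 0.0, 0.0, 1.0]]
side [[396.6, 0.0, 282.43], [0.0, 396.6, 210.48], [0.0, 0.0, 1.0]] [[-0.815, -0.4109, 0.4085, 0.1066], [-0.5794, 0.5697, -0.5829, 0.6274], [0.0068, -0.7117, -0.7024, 0.8637], [0.0, 0.0, 0.0, 1.0]]
0.1 [[ 9.14804905e-01  4.03895425e-01 -6.86958815e-04]
 [ 4.03896009e-01 -9.14803634e-01  1.52493170e-03]
 [-1.25194837e-05 -1.67247492e-03 -9.99998601e-01]] [-0.68721459  0.60121535 -0.73854824]
```

View pics/top0.png

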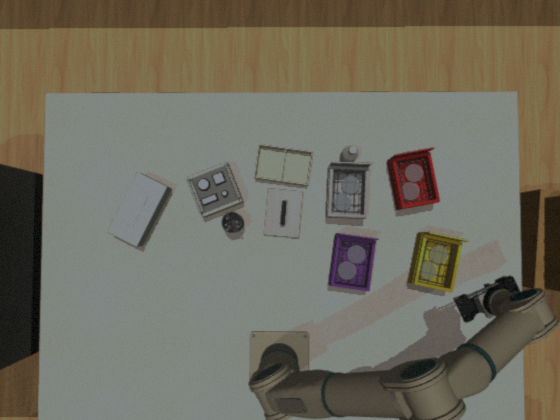

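View pics/side0.png

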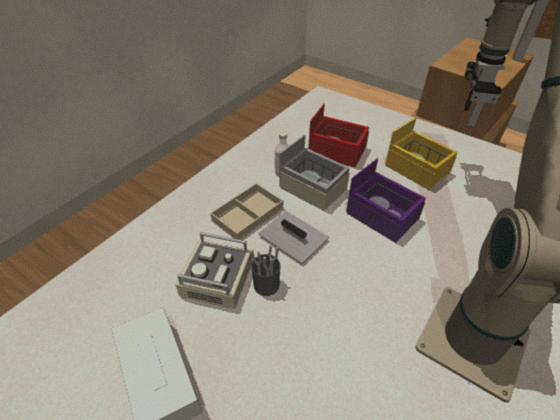

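```bash
cat > h.py <<'E'
import numpy as np, cv2
from workcell import robot, get_image
def ray(g,uv):
    uv=np.atleast_2d(np.float64(uv)); K=g["intrinsics"]
    d=(uv-K[[0,1],2])/K[[0,1],[0,1]]
    if "T" in g:                                   # fisheye
        r=np.linalg.norm(d,axis=1,keepdims=True)+1e-12
        d=np.c_[d/r*np.sin(r),np.cos(r)]; T=g["T"]
    else: d=np.c_[d,np.ones(len(d))]; T=g["extrinsics"]
    return T[:3,3], d@T[:3,:3].T
def onz(g,uv,z):
    o,d=ray(g,uv); return o+d*((z-o[2])/d[:,2])[:,None]
def proj(g,P):
    T=np.linalg.inv(g["T"] if "T" in g else g["extrinsics"]); p=np.atleast_2d(P)@T[:3,:3].T+T[:3,3]; K=g["intrinsics"]
    if "T" in g:
        rr=np.linalg.norm(p[:,:2],axis=1)+1e-12; q=p[:,:2]*(np.arctan2(rr,p[:,2])/rr)[:,None]
    else: q=p[:,:2]/p[:,2:]
    return q*K[[0,1],[0,1]]+K[[0,1],2]
def wrist(name):
    s=robot.get_state(); W=np.eye(4); W[:3,:3]=s["orientation"]; W[:3,3]=s["position"]
    g=get_image("wrist"); g=dict(color=g["color"],intrinsics=g["intrinsics"],mount=g["mount"]); g["T"]=W@g["mount"]
    np.savez(name+".npz",**g); cv2.imwrite(f"pics/{name}.png",g["color"][:,:,::-1]); return g
def load(n): return dict(np.load(n+".npz"))
def down(yaw):                                     # tool x axis at yaw deg, z down
    c,s=np.cos(np.radians(yaw)),np.sin(np.radians(yaw)); return np.array([[c,s,0],[s,-c,0],[0,0,-1.]])
E
python3 - <<'E'
from h import *
g=load("top0")
for n,uv,z in [("tank",(347,191),.09),("cover",(283,212),.042),("gen",(215,189),.06),("bottle",(349,153),.16),("pot",(232,223),.085),("tray",(284,166),.035),("box",(141,208),.075)]:
    print(n,onz(g,uv,z)[0].round(3))
w=get_image("wrist"); print(w["intrinsics"],w["mount"].round(3))
for p in ([.62,-.1,.42],[.6,-.02,.42]):
  for y in (0,90,-90,180): print(p,y,robot.inverse_kinematics(p,down(y)))
E
```

```text
tank [ 0.586 -0.23   0.09 ]
cover [ 0.518 -0.015  0.042]
gen [0.596 0.219 0.06 ]
bottle [ 0.704 -0.229  0.16 ]
pot [0.479 0.157 0.085]
tray [ 0.679 -0.018  0.035]
box [0.53  0.47  0.075]
[[325.1922621    0.         280.48089567]
 [  0.         325.1922621  209.18919762]
 [  0.           0.           1.        ]] [[ 0.    -0.961 -0.277  0.081]
 [ 1.     0.    -0.    -0.001]
 [ 0.    -0.277  0.961 -0.179]
 [ 0.     0.     0.     1.   ]]
[0.62, -0.1, 0.42] 0 [  6.32983098  26.27938888   0.47621316  70.00831865  -0.21211645
  83.71312086 -83.21994431]
[0.62, -0.1, 0.42] 90 [ 17.82814983  27.17200245 -19.86153038  69.60375475   8.96429118
  84.6912347   -0.82385494]
[0.62, -0.1, 0.42] -90 [  -7.6831662    27.76804567   25.58652578   70.49249924  -11.66757723
   84.22575191 -163.53113755]
[0.62, -0.1, 0.42] 180 [ 28.87716932  30.24060303 -41.29639063  69.22674543  19.43565149
  87.28445797  80.7255    ]
[0.6, -0.02, 0.42] 0 [  2.13714203  23.38044146  -4.72843771  74.6875808    1.89300826
  82.00735279 -92.46790411]
[0.6, -0.02, 0.42] 90 [ 15.76846341  25.02350368 -27.52811445  74.24347932  11.35010319
  83.39952373 -10.83319355]
[0.6, -0.02, 0.42] -90 [ -34.45988152   34.56198451   65.70600679   75.80134314  -31.14553151
   88.60919524 -152.34794239]
[0.6, -0.02, 0.42] 180 [ 24.178141    27.60720819 -43.12543325  73.98139301  18.53097632
  85.37934239  72.93943255]
```

Run:
```python
from h import *
robot.move_to([.58,-.13,.40],down(0)); wrist("w1")
robot.move_to([.58,.10,.40],down(0)); wrist("w2")
print(robot.get_state()["t"])
```

```text
3.3
```

View pics/w1.png

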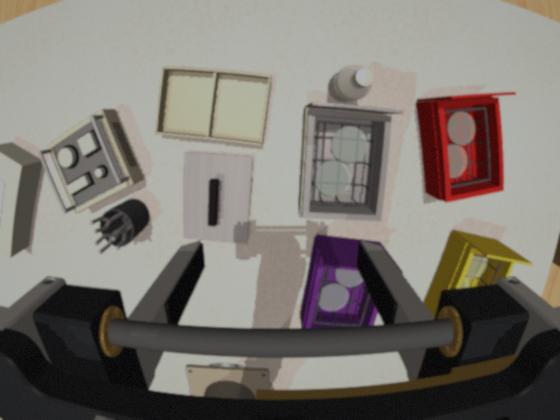

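View pics/w2.png

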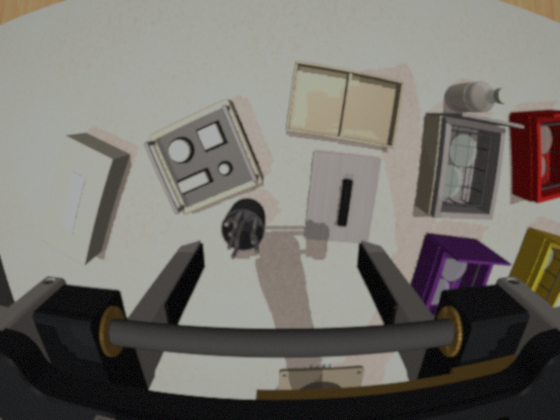

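```bash
cat >> h.py <<'E'
def ortho(g,c,z,half=.14,ppm=1000):                # metric view of plane z: right = -y, up = +x
    n=int(2*half*ppm); j,i=np.meshgrid(np.arange(n),np.arange(n))
    P=np.c_[(c[0]+half-i.ravel()/ppm),(c[1]+half-j.ravel()/ppm),np.full(n*n,z)]
    m=proj(g,P).astype(np.float32).reshape(n,n,2)
    return cv2.remap(g["color"],m[...,0],m[...,1],cv2.INTER_CUBIC)
def o2w(uv,c,half=.14,ppm=1000):
    uv=np.atleast_2d(uv); return np.c_[c[0]+half-uv[:,1]/ppm,c[1]+half-uv[:,0]/ppm]
E
python3 - <<'E'
from h import *
a=load("w1");b=load("w2")
im=np.vstack([np.hstack([ortho(a,(.586,-.23),.09),ortho(a,(.518,-.015),.017)]),np.hstack([ortho(b,(.596,.219),.078),ortho(b,(.518,-.015),.017)])])
im=np.clip(im.astype(float)*1.5,0,255).astype(np.uint8)
cv2.imwrite("pics/o1.png",im[:,:,::-1])
for g,n in ((a,"w1"),(b,"w2")):
    gray=cv2.cvtColor(ortho(g,(.518,-.015),.050),cv2.COLOR_RGB2GRAY)
    k,l,st,ce=cv2.connectedComponentsWithStats((gray<45).astype(np.uint8))
    for i in range(1,k):
        if 800<st[i,4]<2500:
            r=cv2.minAreaRect(np.argwhere(l==i)[:,::-1].astype(np.float32)); print(n,"handle",o2w(r[0],(.518,-.015)).round(4),r,st[i,4])
gray=cv2.cvtColor(ortho(b,(.596,.219),.078),cv2.COLOR_RGB2GRAY)
for th in (120,140,160):
  k,l,st,ce=cv2.connectedComponentsWithStats((gray>th).astype(np.uint8))
  for i in range(1,k):
    if 100<st[i,4]<2500:
        r=cv2.minAreaRect(np.argwhere(l==i)[:,::-1].astype(np.float32)); print(th,"blob",o2w(r[0],(.596,.219)).round(4),np.round(r[1],1),round(r[2],1),st[i,4])
E
```

```text
w1 handle [[ 0.5204 -0.0154]] ((140.40164184570312, 137.58197021484375), (13.761432647705078, 80.03359985351562), 5.194429397583008) 1068
w1 handle [[0.4033 0.0242]] ((100.81037902832031, 254.73867797851562), (29.363563537597656, 78.23043823242188), 34.380348205566406) 1496
w2 handle [[ 0.5204 -0.0108]] ((135.7550506591797, 137.57191467285156), (14.790218353271484, 79.7818603515625), 5.440331935882568) 1129
w2 handle [[ 0.4037 -0.0557]] ((180.7307586669922, 254.3461456298828), (79.0447769165039, 30.231159210205078), 56.30992889404297) 1543
120 blob [[0.6352 0.2087]] [31.8 32.6] 67.8 1013
120 blob [[0.6145 0.261 ]] [34.6 36.1] 45.0 1022
120 blob [[0.5835 0.188 ]] [15. 14.] 90.0 189
120 blob [[0.5627 0.2403]] [17.8 50.9] 68.2 894
140 blob [[0.6261 0.156 ]] [106.8   4.8] 68.7 427
140 blob [[0.6353 0.2086]] [30.1 30.6] 68.2 906
140 blob [[0.6145 0.2605]] [33. 33.] 90.0 907
140 blob [[0.5762 0.2802]] [104.5   5.4] 68.2 434
140 blob [[0.5742 0.2876]] [107.7   5.2] 69.0 492
140 blob [[0.5833 0.1879]] [13. 13.] 63.4 148
140 blob [[0.5627 0.2401]] [16.2 48.3] 68.6 777
140 blob [[0.481 0.101]] [ 4. 42.] 90.0 124
160 blob [[0.6353 0.2086]] [27.5 27.7] 68.2 747
160 blob [[0.615 0.261]] [30. 30.] 90.0 746
160 blob [[0.5628 0.2401]] [13.6 45.3] 68.2 599
160 blob [[0.5384 0.1988]] [  5.2 121.6] 68.5 566
```

View pics/o1.png

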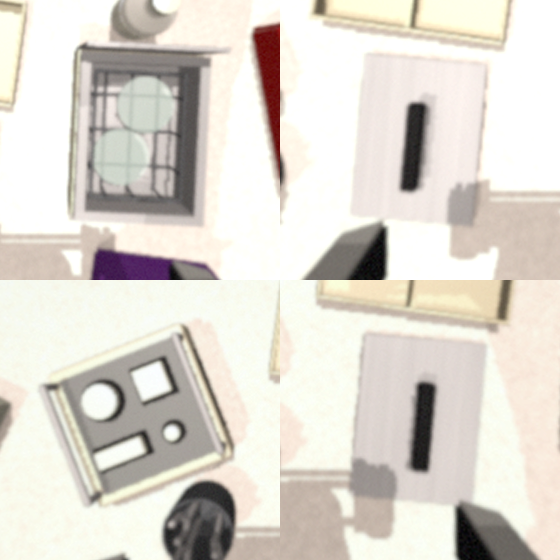

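Run:
```python
from h import *
robot.move_to([.505,-.23,.30],down(0)); robot.dwell(.2); a=wrist("w3")
robot.move_to([.437,-.013,.26],down(0)); robot.dwell(.2); b=wrist("w4")
print(robot.get_state()["t"])
A=[ortho(a,(.586,-.23),.09,.1,2000),ortho(b,(.518,-.014),.017,.1,2000)]
im=np.clip(np.hstack(A).astype(float)*1.5,0,255).astype(np.uint8)
cv2.imwrite("pics/o2.png",im[:,:,::-1])
```

```text
6.0417
```

View pics/o2.png

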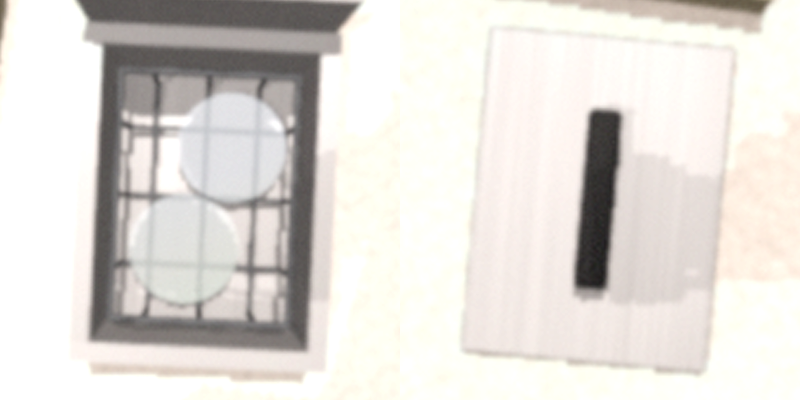

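Run:
```python
from h import *
R=down(-5)
robot.move_to([.5184,-.0132,.10],R)
robot.move_straight([.5184,-.0132,.025],speed=.08)
robot.grasp(); s=robot.get_state(); print(s["t"],s["position"].round(4),s["opening"],s["gripper_force"],s["contact_force"].round(1))
robot.move_straight([.5184,-.0132,.205],speed=.15)
s=robot.get_state(); print(s["t"],s["position"].round(4),s["opening"],s["gripper_force"],s["contact_force"].round(1))
robot.move_straight([.5875,-.2329,.205],down(-2.7),speed=.15); robot.dwell(.2)
g=wrist("w5"); p=robot.get_state()["position"]; print(p,robot.get_state()["t"])
z=p[2]-.025+.017
A=[ortho(g,p,z,.1,2000),ortho(g,p,.14,.1,2000)]
im=np.clip(np.hstack(A).astype(float)*1.5,0,255).astype(np.uint8)
cv2.imwrite("pics/o3.png",im[:,:,::-1])
```

```text
9.0583 [ 0.5184 -0.0133  0.025 ] 0.1632122651560823 29.998663365840912 [ 0.1  0.1 -1.4]
10.4083 [ 0.5176 -0.0132  0.2041] 0.16910196924393622 29.99724805355072 [ 0.7  0.2 -4. ]
[ 0.58753897 -0.23243566  0.20513772] 12.3417
```

View pics/o3.png

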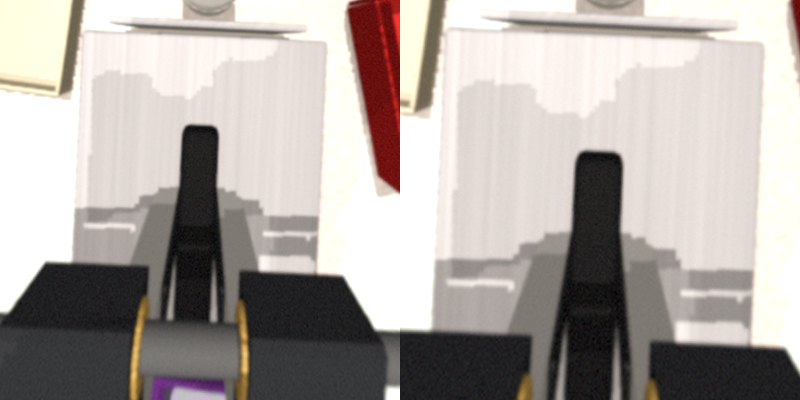

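Run:
```python
from h import *
x,y=.5875,-.2334; R=down(-2.7)
robot.move_straight([x,y,.125],R,speed=.07)
f0=robot.get_state()["contact_force"].copy(); print(f0.round(1),robot.get_state()["position"].round(4))
z=.125
while z>.1005:
    z-=.0025 if z>.1065 else .0007
    robot.move_straight([x,y,z],R,speed=.03)
    s=robot.get_state(); df=s["contact_force"]-f0
    if z<.108 or np.abs(df).max()>2: print(round(z,4),s["position"].round(4),df.round(1))
    if np.linalg.norm(df)>5: break
print(s["t"])
```

```text
[ 0.4 -0.1 -3.9] [ 0.588  -0.2335  0.1256]
0.1075 [ 0.5873 -0.2334  0.1073] [-0.3 -0.2 -0.1]
0.105 [ 0.5873 -0.2333  0.1048] [-0.8 -1.2 -0.3]
0.1043 [ 0.5875 -0.2334  0.1043] [-0.3  0.3 -0.1]
0.1036 [ 0.5875 -0.2334  0.1036] [ 0.4 -0.3  0.3]
0.1029 [ 0.5876 -0.2335  0.1031] [-0.5  0.3  1.1]
0.1022 [ 0.5877 -0.2335  0.103 ] [-2.2  1.5  9.4]
16.6333
```

Run:
```python
from h import *
x,y=.5875,-.2334; R=down(-2.7)
robot.release(); robot.dwell(.2)
robot.move_straight([x,y,.16],R,speed=.08)
robot.move_to([.505,-.233,.30],down(0)); robot.dwell(.2); a=wrist("w6")
s=get_image("side")["color"][130:220,250:380]; s=cv2.resize(s,(400,277))
A=ortho(a,(.5875,-.2334),.095,.1,2000)
im=np.vstack([A,s]); cv2.imwrite("pics/o4.png",np.clip(im*1.5,0,255).astype(np.uint8)[:,:,::-1][:600])
st=robot.get_state(); print(st["t"],st["opening"])
```

```text
19.9583 1.0013286013470075
```

View pics/o4.png

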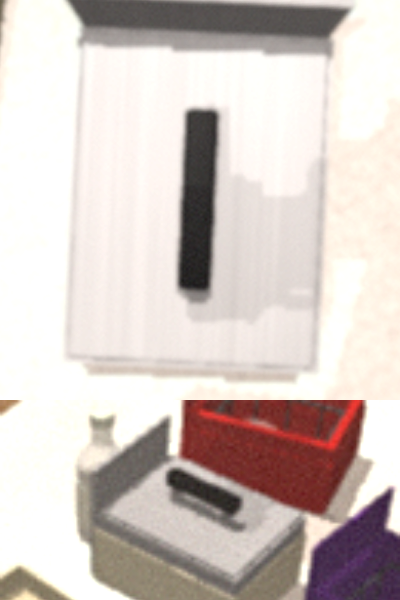

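Run:
```python
from h import *
R=down(21.6)
robot.grasp()
robot.move_to([.5627,.2402,.16],R)
for n,(x,y) in dict(bar=(.5627,.2402),square=(.6352,.2087),round=(.6145,.261)).items():
    robot.move_straight([x,y,.105],R,speed=.12)
    robot.move_straight([x,y,.084],speed=.06); f0=robot.get_state()["contact_force"].copy()
    robot.move_straight([x,y,.0705],speed=.03)
    z=.0705
    while True:
        s=robot.get_state(); f=s["contact_force"]-f0
        print(n,round(z,4),s["position"].round(4),f.round(1))
        if f[2]>9 or z<.067: break
        z-=.0007; robot.move_straight([x,y,z],speed=.03)
    robot.move_straight([x,y,.105],speed=.08); robot.dwell(.2)
robot.move_straight([.6,.22,.20],R,speed=.15); print(robot.get_state()["t"])
robot.move_to([.55,.06,.38],down(0)); robot.dwell(.2); g=wrist("w7"); print(robot.get_state()["t"])
cv2.imwrite("pics/o5.png",np.clip(np.hstack([g["color"],])*1.4,0,255).astype(np.uint8)[:,:,::-1])
```

```text
bar 0.0705 [0.5633 0.2405 0.0709] [-0.6  0.4  3.7]
bar 0.0698 [0.5633 0.2405 0.0703] [0.3 0.3 5.1]
bar 0.0691 [0.5633 0.2406 0.0702] [-1.6  0.3  9.5]
square 0.0705 [0.6359 0.209  0.0711] [1.4 0.  3.9]
square 0.0698 [0.6359 0.209  0.0704] [1.7 0.7 6.2]
square 0.0691 [0.6359 0.209  0.0703] [ 0.3 -0.3  8.6]
square 0.0684 [0.636  0.209  0.0702] [-0.5  0.3 12.3]
round 0.0705 [0.6152 0.2613 0.0711] [0.5 0.7 5.1]
round 0.0698 [0.6151 0.2613 0.0704] [1.  1.4 5.3]
round 0.0691 [0.6152 0.2614 0.0703] [0.3 0.9 8.9]
round 0.0684 [0.6153 0.2614 0.0702] [-1.3  0.5 12.7]
33.7833
35.0
```

View pics/o5.png

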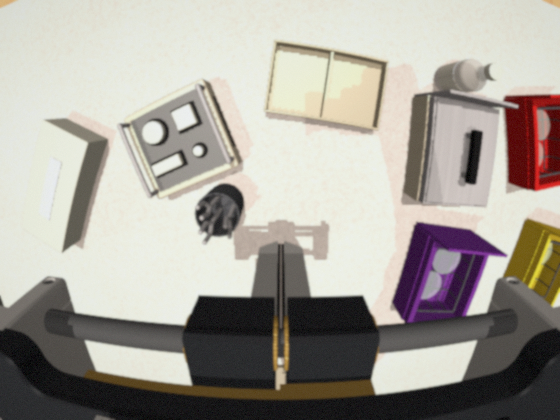

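The picture shows the cover seated on the tank (around 460,150). The keys are back up, and the pot (218,212), tray, bottle and tissue box stand where they were.

```bash
python3 -c "
from workcell import robot
print(robot.close_job())"
```

```text
the job is handed in; nothing more can be done
None
```

The cover is seated on the tank, and the bar, square and large round keys were each pressed fully down and released in that order. The stud key and bystanders were left alone, and I handed the job in at about 35 s on the robot's clock; no verdict came back.

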